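# Shut the offcuts bin and drop its latch bar

## Task

The little timber gate of the offcuts bin on the bench stands ajar. Lift its steel latch bar by the knob, swing the gate shut with the bar carried over the catch's lip, feel the bar come gently against the back of the catch, and let it drop fully down behind the lip so that the gate stays shut by itself. Keep a light touch and never ram or force the bar against the catch, let go at the end, and leave the other things on the bench and in the bin alone.

Things in the scene. Friction and masses are not known exactly. Their poses are not given: they have to be found in the camera images.
- bin: Timber offcuts bin fixed to the bench, 370 mm wide (y), 230 mm deep (x), open on top. z up; x points from the front (the gate's side) into the bin, y along the front to the hinge post. Origin on the bench, mid-front, in the mid-plane of the shut gate's boards. Posts 40 mm square, 190 mm high, at y = +165 mm (hinge) and -165 mm (latch).
- gate (a joint): Gate hinge, rad: 0 = in line with the front (about shut), positive = swung out, to the bin's -x; range -0.08 to 0.9. Three boards, 274 mm wide, 18 mm thick, top edge 175 mm above the bench. A weak spring pushes it open against some friction: shutting it takes 2 to 4 N at the knob; let go unlatched near shut, it swings open.
- hinge (a point): Point on the gate's vertical hinge axis at bench height, at y = +140 mm of the bin.
- bar (a joint): Latch bar's pivot on the gate, rad: 0 = level, on its bracket (also when latched), positive = free end lifted; range 0 to 0.45. Flat steel bar 8 mm thick, 18 mm high, about 0.2 kg, falls back to 0 when let go. It reaches 185 mm from the pivot, away from the hinge and past the gate's free edge.
- pivot (a point): Centre of the latch bar's pivot: 130 mm from the hinge axis along the gate, 34 mm outside the mid-plane of the gate's boards, 155 mm above the bench. The pivot axis is square to the gate's face.
- knob (a point): Centre of the upright steel knob on the bar, to grasp from above: 22 mm across, 30 mm tall, on a 10 mm stem. At rest 210 mm above the bench; 115 mm from the pivot along the bar, 55 mm above the bar's centre line, 245 mm from the hinge axis along the gate. x square to the gate's face (inwards), y along the bar to the pivot.
- bar_end (a point): Point on the bar's centre line, 180 mm from the pivot and 5 mm from its free end.
- catch_mark (a point): Where the steel catch on the latch post should sit: middle of its slot, at the lip's top, 160 mm up; axes as the bin. But it is screwed on through slotted holes and really sits up to 9 mm further out or in (bin's x), differently each time: find it by feel. Its screws give way at 12 N from the bar; 3 to 6 N more than the gate takes is plenty.
- lip_mark (a point): Outer face of the catch's lip at its top, as marked (same error). The catch, 26 mm wide (y), is a slot open on top, 10 mm wide (x), between this lip (14 mm thick, its top 14 mm above the level bar's underside) and a back plate on the inner side, 50 mm higher. Bar end lifted 20 mm (0.12 rad) clears the lip; up to 0.3 rad the bar still meets the back plate.

How it is judged:
On the way, in this order (a step that is already met when the one before it is completed fails the run):
1. the latch bar is lifted from its rest while the gate is open (value of joint bar above 0.06 rad and x of bar_end in the frame of catch_mark below -0.0125 m), for 0.1 s.
2. the gate is brought shut with the bar raised over the catch's slot (value of joint bar above 0.06 rad and x of bar_end in the frame of catch_mark above -0.0115 m), for 0.1 s.
At the end, for the whole second after the job is handed in: The gate is shut and held by its latch: the bar lies fully down (within 0.03 rad of level) in the slot between lip and back plate (bar end within 11.5 mm of the mark along the bin's x), the gate at rest, and the gripper has let go (value of joint bar below 0.03 rad and x of bar_end in the frame of catch_mark between -0.0115 and 0.0115 m and velocity of joint gate between -0.05 and 0.05 rad/s); the robot touches nothing.
It fails at once if the bar is pressed on the catch with more than 12 N (contact force between bar and bin above 12 N).
It fails at once if a bystander on the bench or in the bin is shifted more than 20 mm (distance of any of offcut_long, offcut_short, block, screw_tray, tape, glue, driver, clamp from where it was at the start of the episode above 0.02 m).
It also fails if it takes over 59 s, if anything falls off the work surface, if the arm or the gripper's body presses on something with over 40 N, if the wrist force passes 120 N, or if a joint passes its speed limit or range.

## Robot

A 6-joint arm with a two-finger parallel gripper is mounted at the origin on the work surface. World frame = base frame: x ahead of the robot, y to its left, z up, the work surface at z = 0. Lengths are in m, angles in rad, forces in N, time in s.
With the tool pointing down it reaches from about 0.35 to 0.85 m from the base axis. Payload 8.1 kg.
Tool frame: the origin (TCP) lies between the finger pads; the fingertips stand 17 mm ahead of it and the grasp point (between the pads) lies 2 mm behind it (r.tip_extent is the distance from the TCP to the fingertips, in m); z points along the fingers, y is the direction in which the jaws open and shut (so a half turn about z gives the same grasp; the last joint's range is limited). The gripper opens to 85 mm and grips with 20 to 120 N. Pads are 22 mm wide; open, the fingers measure 114 mm over their backs; the gripper's body (76 mm by 85 mm) begins 54 mm behind the grasp point. The pads swing forward as they close: fully open they stand 13 mm farther back than shut.
Start: joints at [1.161, 0.13, 1.488, -0, 1.523, -0.085], TCP at [0.191, 0.569, 0.248] pointing down, gripper open.
Joint ranges: [-2.96, 2.96], [-0.89, 2.26], [0.02, 2.5], [-1.34, 4.48], [0, 2.73], [-2.66, 2.66]. Speed limits (rad/s): [2.39, 2.39, 2.79, 3.14, 3.14, 3.14].

## Interface

Orientations are given as a rotation vector (axis times angle).
In Python, from station import r, read_camera, camera_info gives the robot as it stands. The module is installed in compiled form; this text tells all that it offers.
- The arm moves only by the tool send_rows, never from a script. Its argument "motion" is a list that holds one entry, the list of rows, each a list of 7 numbers: the shift along the tool's x, y, z in m, then the turn, a rotation vector about the tool's x, y, z in degrees, then the closure, from 0 (fully open) to 1 (shut). In form: [[[tx, ty, tz, rx, ry, rz, hand], ...]]. A call has 1 to 5 rows; each row is the pose to reach, as a shift and turn from the pose measured when the call began, along the tool's axes at that moment; what a row does not reach only later rows make up. A row lasts 1/8 s, in which the tool goes at most 62.5 mm and 10.7 degrees, less where a joint would pass 70% of its speed; a pose out of reach is approached as far as the arm can. A call with a gripper value outside its range is refused whole. The fingers move at their own pace and stop on an object; "grip_force" is the grip in N (left out, the last holds). Time passes only in rows, so rows that repeat a pose let the fingers close. It gives the time, the measured TCP pose, the force and the opening at its end, in the units of the state.
- r.read_state(): the state, without advancing time (a new reading comes with each control period).
- read_camera(name): name is "scene" or "side" or "wrist"; returns (picture, depth): 384x512x3 uint8, red, green, blue; 384x512 float32, m along the optical axis (not along the pixel's ray), 0 where there is no reading.
- camera_info(name): a dict with "intrinsics" (3x3 intrinsics, pixels), "view" (4x4, takes a point from world to camera coordinates). Camera axes: x right, y up, looking along -z (the intrinsics and any distortion apply to the point x, -y, -z); pixel columns grow to the right and rows downward; lengths in m; the calibration is good to about 2 mm. The wrist camera is an equidistant fisheye: a pixel r from the principal point sees the ray r / f radians off the axis. A picture is of the moment at which its call begins: read the wrist's pose just before it. camera_info takes no time and is no camera call; for the wrist camera it gives the pose at the moment of the call.
- r.finish_job(): hands the job in, once; it reports no verdict.
The state is a dict: "time": time; "joint_pos": joint angles; "dq": joint speeds; "joint_torque": joint torques, N m; "tcp_pos": TCP position; "tcp_rot": TCP orientation; "wrist_force": force on the tool from outside, world axes, zero at the start; "torque": the same for the moment, N m; "grip_width": opening from 0.0 (shut) to 1.0 (fully open).
Only numpy, scipy, OpenCV 4.12 (cv2) and the standard library are available. Lean on these libraries where they do the work, as an engineer would, in place of code of your own. Each camera call takes 0.05 s, during which the arm holds its last target. There are 200 camera calls.

## Working session

There is one attempt and no reset: what is moved stays moved. The work goes in short steps, Python scripts to look and compute and a tool call to move; the robot and the scene stay as the last step left them, time stands still between calls to the robot, and variables do not carry over. Pictures are saved under pics/ and viewed, about 8 in all and at most 12, crops included, and the job is handed in when it is done.

Besides the shell and the picture viewer there is one more tool, called after "Emit:" as name([rows], argument=value, ...), one row to a line, values as JSON. send_rows: Moves the arm, as the interface text tells. Its arguments: {"type":"object","properties":{"motion":{"type":"array"},"grip_force":{"type":"number"}},"required":["motion"]}

```bash
mkdir -p pics; ls; cat > h.py <<'E'
import numpy as np, cv2
from station import r, read_camera, camera_info
from scipy.spatial.transform import Rotation as R
def pts(name, depth):
    ci=camera_info(name); K=np.array(ci["intrinsics"]); V=np.array(ci["view"])
    v,u=np.mgrid[0:384,0:512]
    X=(u-K[0,2])/K[0,0]*depth; Y=-(v-K[1,2])/K[1,1]*depth
    P=np.stack([X,Y,-depth,np.ones_like(depth)],-1)
    return (P@np.linalg.inv(V).T)[...,:3]
def save(n,p): cv2.imwrite('pics/'+n,cv2.cvtColor(p,cv2.COLOR_RGB2BGR))
E
python3 - <<'E'
from h import *
for n in("scene","side"):
    p,d=read_camera(n); np.savez(n,p=p,P=pts(n,d),d=d); save(n+'1.png',p)
    ci=camera_info(n); print(n,ci); 
s=r.read_state(); print({k:np.round(v,3) for k,v in s.items()}, r.tip_extent)
E
```

```text
pics
scene {'intrinsics': array([[378.39839356,   0.        , 255.78547511],
       [  0.        , 378.39839356, 188.94820862],
       [  0.        ,   0.        ,   1.        ]]), 'view': array([[ 0.02279239,  0.99970187, -0.00875626, -0.0535511 ],
       [-0.82394792,  0.02374434,  0.56616784,  0.4243152 ],
       [ 0.56620697, -0.00568962,  0.82424347, -1.13241743],
       [ 0.        ,  0.        ,  0.        ,  1.        ]])}
side {'intrinsics': array([[406.41044304,   0.        , 253.10339817],
       [  0.        , 406.41044304, 195.69470396],
       [  0.        ,   0.        ,   1.        ]]), 'view': array([[-0.90534807, -0.42455639, -0.0098364 ,  0.60700082],
       [ 0.39404081, -0.8484612 ,  0.35333473, -0.28262609],
       [-0.15835632,  0.31601497,  0.93544525, -0.85868265],
       [ 0.        ,  0.        ,  0.        ,  1.        ]])}
{'time': np.float64(0.1), 'joint_pos': array([ 1.161,  0.131,  1.489, -0.   ,  1.523, -0.085]), 'dq': array([-0.   , -0.001, -0.004, -0.001,  0.002,  0.   ]), 'joint_torque': array([ 1.0000e-03, -5.7095e+01, -5.0194e+01, -0.0000e+00,  8.0000e-03,
        0.0000e+00]), 'tcp_pos': array([0.191, 0.568, 0.247]), 'tcp_rot': array([-5.08e-01, -3.10e+00,  3.00e-03]), 'wrist_force': array([-0.476,  0.22 ,  0.223]), 'torque': array([-0.045,  0.012,  0.005]), 'grip_width': np.float64(0.999)} 0.017
```

View pics/scene1.png

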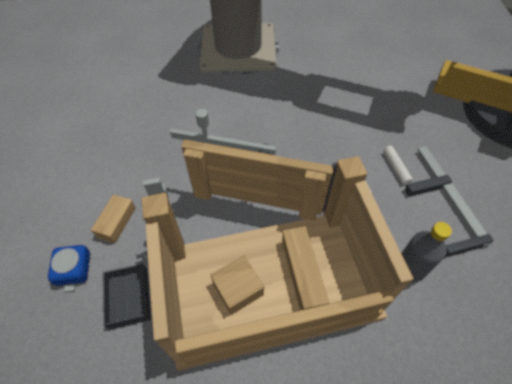

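View pics/side1.png

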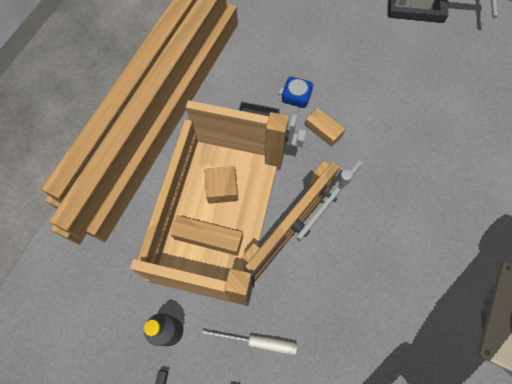

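The scene picture shows the gate ajar: knob at about (202,117), bar from (172,133) to (273,150), hinge post top (350,168), latch post top (157,203), catch (153,185). The side picture has the knob at (347,177), hinge post (238,285), latch post (276,123) and catch (297,133). Next I measure these with depth.

```bash
python3 - <<'E'
from h import *
for n in("scene","side"):
    f=np.load(n+'.npz'); P=f['P']; p=f['p'].astype(int)
    sat=p.max(-1)-p.min(-1); z=P[...,2]; ok=f['d']>0
    m=(ok&(abs(z-.19)<.006)&(sat>40)).astype(np.uint8)
    k,l,st,c=cv2.connectedComponentsWithStats(m)
    for i in range(1,k):
        if st[i,4]>60:
            Q=P[l==i]; (cx,cy),sz,a=cv2.minAreaRect((Q[:,:2]*1000).astype(np.float32))
            print(n,'post',st[i],np.round([cx,cy,*sz,a],1),Q[:,2].mean().round(4))
    g=ok&(sat<30)
    for lab,lo,hi in(('knobtop',.215,.235),('knob',.197,.222),('bar',.140,.172)):
        m=(g&(z>lo)&(z<hi)).astype(np.uint8); k,l,st,c=cv2.connectedComponentsWithStats(m)
        for i in range(1,k):
            if st[i,4]>15:
                Q=P[l==i]; (cx,cy),sz,a=cv2.minAreaRect((Q[:,:2]*1000).astype(np.float32))
                print(n,lab,st[i],np.round([cx,cy,*sz,a],1),'z',Q[:,2].min().round(3),Q[:,2].max().round(3),'mean',Q.mean(0).round(4))
E
```

```text
scene post [338 157  29  22 457] [605.1 202.2  39.1  39.4  11.5] 0.1888
scene post [142 193  27  26 553] [ 671.3 -119.4   39.7   39.2   12.9] 0.189
scene knobtop [195 108  13  13 125] [504.5 -52.2  22.4  20.8  37.3] z 0.215 0.226 mean [ 0.5067 -0.0521  0.2222]
scene knob [195 113  14  15 127] [509.3 -51.1  12.8  21.8  15.1] z 0.198 0.222 mean [ 0.5111 -0.0512  0.2105]
scene knob [143 177  18  12 154] [ 639.1 -124.7   10.1   25.9   10.5] z 0.197 0.211 mean [ 0.6408 -0.1243  0.2059]
scene bar [209   0  53  17 574] [ 41.2   1.8  62.8 137.6   3.4] z 0.14 0.172 mean [0.0574 0.0007 0.1556]
scene bar [169 128 107  27 936] [517.8 -22.8 205.1  26.1  76.9] z 0.145 0.172 mean [ 0.5145 -0.0199  0.159 ]
scene bar [183 155   4  11  16] [555.2 -86.8   3.1   1.1  87.6] z 0.14 0.169 mean [ 0.5551 -0.087   0.1546]
scene bar [330 168   8  13  54] [599.1 176.7  10.1   9.8  81.6] z 0.141 0.172 mean [0.5965 0.1784 0.1565]
scene bar [162 183   6  12  29] [ 622.3 -116.9   26.4    4.    11.9] z 0.14 0.17 mean [ 0.6172 -0.117   0.156 ]
side post [266 112  23  21 354] [ 670.1 -120.3   39.9   40.7   11.2] 0.190
[... 358 characters left out ...]
9] z 0.199 0.222 mean [ 0.503  -0.0445  0.2108]
side bar [285 126   9  17  76] [ 642.7 -126.    16.5   32.7   11.6] z 0.14 0.172 mean [ 0.6423 -0.1181  0.155 ]
side bar [297 129   9  17 105] [ 617.9 -129.1   13.7   27.5   11.6] z 0.141 0.163 mean [ 0.6173 -0.126   0.1574]
side bar [351 161  11  14  66] [ 489.9 -104.9   32.     8.    75.8] z 0.144 0.168 mean [ 0.4892 -0.1054  0.163 ]
side bar [291 183  54  58 552] [526.8   4.2 148.3  33.9  75.2] z 0.141 0.172 mean [0.5267 0.0177 0.1609]
side bar [255 236  31  38  89] [574.5 125.5  91.7   2.6  75.4] z 0.141 0.153 mean [0.5746 0.1263 0.1463]
side bar [247 275   8  27  49] [582.4 199.8   3.9  46.4   8.9] z 0.141 0.169 mean [0.5827 0.1986 0.1512]
```

```bash
cat >> h.py <<'E'
BX=np.array([.9794,.2022,0]);BY=np.array([-.2022,.9794,0]);O=np.array([.6272,.0391,0]);H=O+.14*BY
def knob(g,b):   # knob centre for gate angle g, bar angle b
    a=-BY*np.cos(g)-BX*np.sin(g); n=BX*np.cos(g)-BY*np.sin(g)
    al=.13+.115*np.cos(b)-.055*np.sin(b); up=.155+.115*np.sin(b)+.055*np.cos(b)
    return H+al*a-.034*n+np.array([0,0,up]), a, n
def tool(n):     # pointing down, tool y along +-n, nearest to now
    z=np.array([0,0,-1.]); M=[]
    for s in(1,-1):
        y=s*n; M.append(R.from_matrix(np.c_[np.cross(y,z),y,z]))
    c=R.from_rotvec(r.read_state()['tcp_rot'])
    return min(M,key=lambda m:(c.inv()*m).magnitude())
def rel(p,m):
    s=r.read_state(); c=R.from_rotvec(s['tcp_rot'])
    return np.r_[c.inv().apply(p-s['tcp_pos'])*1000,(c.inv()*m).as_rotvec(degrees=True)].round(2)
E
python3 - <<'E'
from h import *
g=np.radians(26.35); k,a,n=knob(g,0); print(k,a,n)
m=tool(n); s=r.read_state(); print(m.as_matrix().round(2).tolist(), R.from_rotvec(s['tcp_rot']).as_matrix().round(3).tolist())
print(rel(np.r_[k[:2],.30],m), rel(np.r_[k[:2],.208],m))
E
```

```text
[ 0.50388877 -0.05217416  0.21      ] [-0.25351867 -0.96738694 -0.        ] [ 0.96738694 -0.25351867  0.        ]
[[0.25, 0.97, 0.0], [0.97, -0.25, 0.0], [0.0, 0.0, -1.0]] [[-0.948, 0.319, -0.001], [0.319, 0.948, -0.002], [0.0, -0.002, -1.0]]
[-4.9424e+02 -4.8828e+02 -5.1910e+01 -8.0000e-02  7.0000e-02  8.6080e+01] [-4.9425e+02 -4.8812e+02  4.0090e+01 -8.0000e-02  7.0000e-02  8.6080e+01]
```

Emit:
send_rows([
  [[-0.03,-0.03,-0.05,0,0,7,0],[-0.07,-0.07,-0.06,0,0,15,0],[-0.11,-0.11,-0.06,0,0,23,0],[-0.15,-0.15,-0.06,0,0,31,0],[-0.19,-0.19,-0.06,0,0,39,0]],
], grip_force=25)

```text
time: 0.72
tcp_pos: [0.311, 0.3259, 0.3073]
tcp_rot: [1.519, 2.75, -0.003]
wrist_force: [1.4, 0.3, 0.4]
grip_width: 0.999
```

```bash
cat > go.py <<'E'
import sys
from h import *
g,b,z=map(float,sys.argv[1:4]); k,a,n=knob(np.radians(g),b)
s=r.read_state(); print('rel',rel(np.r_[k[:2],z],tool(n)).tolist(),'t',s['time'],s['tcp_pos'].round(4),s['wrist_force'].round(2),s['grip_width'])
E
python3 go.py 26.35 0 .30
```

```text
rel [-422.69, -37.89, 7.83, -0.06, 0.1, 46.84] t 0.725 [0.311  0.3259 0.3073] [1.36 0.29 0.37] 0.9986074138781756
```

Emit:
send_rows([
  [[-0.05,-0.005,0,0,0,6,0],[-0.1,-0.01,0,0,0,12,0],[-0.155,-0.015,0,0,0,18,0],[-0.21,-0.02,0,0,0,24,0],[-0.265,-0.024,0,0,0,30,0]],
])

```text
time: 1.35
tcp_pos: [0.4321, 0.087, 0.3074]
tcp_rot: [2.183, 2.258, -0.003]
wrist_force: [-0.1, 0.3, 0.0]
grip_width: 1.001
```

```bash
python3 go.py 26.35 0 .30
```

```text
rel [-141.52, 67.04, 7.6, -0.03, 0.1, 16.64] t 1.35 [0.4321 0.087  0.3074] [-0.14  0.3   0.02] 1.0005964123292297
```

Emit:
send_rows([
  [[-0.05,0.022,0,0,0,6,0],[-0.1,0.045,0,0,0,12,0],[-0.1415,0.067,0.007,0,0.1,16.6,0],[-0.1415,0.067,0.0075,0,0.1,16.6,0],[-0.1415,0.067,0.0075,0,0.1,16.6,0]],
])

```text
time: 1.98
tcp_pos: [0.5035, -0.052, 0.2995]
tcp_rot: [-2.485, -1.919, 0.002]
wrist_force: [-0.9, 0.3, -0.1]
grip_width: 0.997
```

```bash
python3 go.py 26.35 0 .208; python3 - <<'E'
from h import *
p,d=read_camera("wrist"); save('w1.png',p)
E
```

```text
rel [-0.06, 0.65, 91.53, -0.12, -0.01, 0.03] t 1.975 [ 0.5035 -0.052   0.2995] [-0.89  0.26 -0.07] 0.9966246367653426
```

View pics/w1.png

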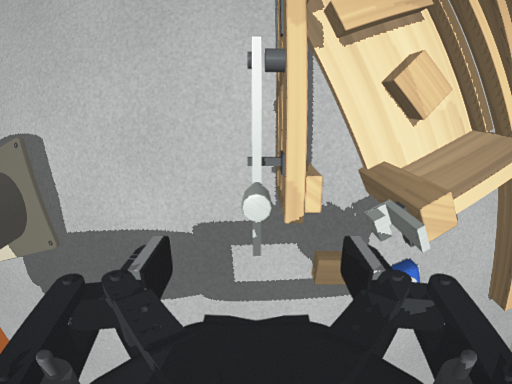

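The wrist view shows the bar upright in the image, with the knob at (257,206), midway between the jaws at x≈150 and x≈365. The alignment is good, so I descend and close.

Emit:
send_rows([
  [[0,0.0005,0.04,0,0,0,0],[0,0.0005,0.07,0,0,0,0],[0,0.0005,0.0895,0,0,0,0],[0,0.0005,0.0915,0,0,0,0],[0,0.0005,0.0915,0,0,0,0.4]],
], grip_force=25)

```text
time: 2.65
tcp_pos: [0.5044, -0.0514, 0.2097]
tcp_rot: [2.485, 1.922, 0.001]
wrist_force: [0.1, 0.6, -0.0]
grip_width: 0.814
```

Emit:
send_rows([
  [[0,0,0,0,0,0,1],[0,0,0,0,0,0,1],[0,0,0,0,0,0,1],[0,0,0,0,0,0,1],[0,0,0,0,0,0,1]],
])

```text
time: 3.28
tcp_pos: [0.5049, -0.0516, 0.2105]
tcp_rot: [2.484, 1.921, 0.002]
wrist_force: [-0.7, -0.1, 6.1]
grip_width: 0.247
```

```bash
python3 go.py 26.35 0.2 .2297; python3 - <<'E'
from h import *
k0,a,n=knob(np.radians(26.35),0);k,a,n=knob(np.radians(26.35),.2);print(k-k0)
E
```

```text
rel [12.39, -0.74, -19.21, 0.1, -0.02, 0.12] t 3.275 [ 0.5049 -0.0516  0.2105] [-0.75 -0.14  6.08] 0.24731054016759596
[0.0033513  0.01278804 0.02175063]
```

The opening is 21 mm, so the knob is held. Now I lift along the bar's arc to about 0.2 rad.

Emit:
send_rows([
  [[0.003,0,-0.006,0,0,0,1],[0.006,0,-0.012,0,0,0,1],[0.0095,0,-0.017,0,0,0,1],[0.013,0,-0.0217,0,0,0,1],[0.013,0,-0.0217,0,0,0,1]],
])

```text
time: 3.9
tcp_pos: [0.5083, -0.0385, 0.2324]
tcp_rot: [2.484, 1.922, 0.003]
wrist_force: [-0.9, 1.0, -4.0]
grip_width: 0.25
```

```bash
python3 - <<'E'
from h import *
p,d=read_camera("side"); P=pts("side",d); save('s2.png',cv2.resize(p[90:290,200:420],None,fx=3,fy=3))
print(r.read_state()['wrist_force'],r.read_state()['tcp_pos'])
E
for g in 20 14 8 4 2 0; do python3 go.py $g 0.2 .2318; done
```

```text
[ 0.46628133  1.50546744 -5.07965216] [ 0.50821907 -0.03860264  0.23226019]
rel [-3.41, 25.09, 0.5, 0.11, -0.03, -6.2] t 3.95 [ 0.5082 -0.0386  0.2323] [ 0.47  1.51 -5.08] 0.2445834095432009
rel [-3.04, 49.61, 0.55, 0.11, -0.03, -12.2] t 3.95 [ 0.5082 -0.0386  0.2323] [ 0.47  1.51 -5.08] 0.2445834095432009
rel [-0.11, 73.95, 0.6, 0.11, -0.02, -18.2] t 3.95 [ 0.5082 -0.0386  0.2323] [ 0.47  1.51 -5.08] 0.2445834095432009
rel [3.25, 89.96, 0.63, 0.11, -0.02, -22.2] t 3.95 [ 0.5082 -0.0386  0.2323] [ 0.47  1.51 -5.08] 0.2445834095432009
rel [5.34, 97.86, 0.64, 0.11, -0.02, -24.2] t 3.95 [ 0.5082 -0.0386  0.2323] [ 0.47  1.51 -5.08] 0.2445834095432009
rel [7.71, 105.69, 0.66, 0.11, -0.02, -26.2] t 3.95 [ 0.5082 -0.0386  0.2323] [ 0.47  1.51 -5.08] 0.2445834095432009
```

View pics/s2.png

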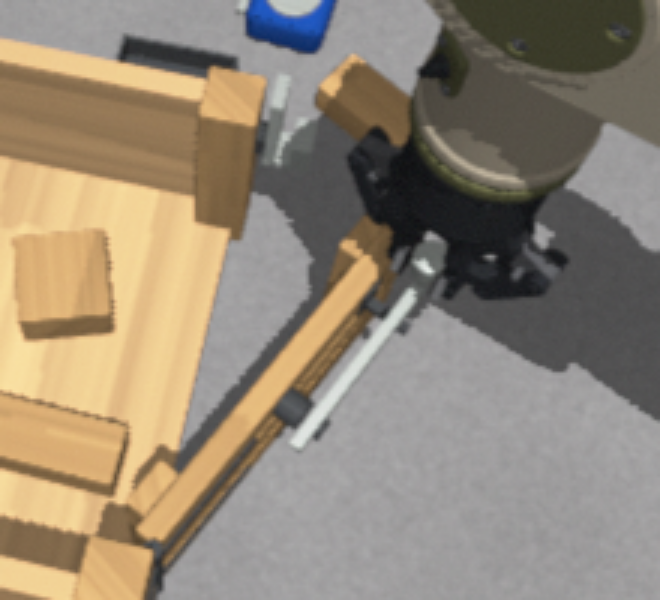

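The side crop shows the fingers holding the raised knob at (430,250) and the bar tilted up. The catch at (280,120) is clear. Now I swing along the arc.

Emit:
send_rows([
  [[-0.002,0.0125,0,0,0,-3,1],[-0.0028,0.0255,0,0,0,-6.2,1],[-0.003,0.038,0,0,0,-9.2,1],[-0.0027,0.05,0,0,0,-12.2,1],[-0.0015,0.062,0,0,0,-15.2,1]],
])

```text
time: 4.58
tcp_pos: [0.5678, -0.0551, 0.2316]
tcp_rot: [-2.206, -2.236, -0.002]
wrist_force: [-1.6, 4.1, -6.5]
grip_width: 0.25
```

```bash
for g in 11.2 8 5 3 2 1 0 -1; do python3 go.py $g 0.2 .2318; done
```

```text
rel [-0.73, -1.03, -0.17, 0.03, -0.09, 0.31] t 4.575 [ 0.5678 -0.0551  0.2316] [-1.56  4.09 -6.45] 0.24962381311042356
rel [-2.34, 11.95, -0.16, 0.03, -0.09, -2.89] t 4.575 [ 0.5678 -0.0551  0.2316] [-1.56  4.09 -6.45] 0.24962381311042356
rel [-3.18, 24.19, -0.16, 0.04, -0.09, -5.89] t 4.575 [ 0.5678 -0.0551  0.2316] [-1.56  4.09 -6.45] 0.24962381311042356
rel [-3.39, 32.36, -0.15, 0.04, -0.09, -7.89] t 4.575 [ 0.5678 -0.0551  0.2316] [-1.56  4.09 -6.45] 0.24962381311042356
rel [-3.39, 36.45, -0.15, 0.04, -0.09, -8.89] t 4.575 [ 0.5678 -0.0551  0.2316] [-1.56  4.09 -6.45] 0.24962381311042356
rel [-3.31, 40.54, -0.15, 0.04, -0.08, -9.89] t 4.575 [ 0.5678 -0.0551  0.2316] [-1.56  4.09 -6.45] 0.24962381311042356
rel [-3.17, 44.62, -0.15, 0.04, -0.08, -10.89] t 4.575 [ 0.5678 -0.0551  0.2316] [-1.56  4.09 -6.45] 0.24962381311042356
rel [-2.95, 48.71, -0.14, 0.04, -0.08, -11.89] t 4.575 [ 0.5678 -0.0551  0.2316] [-1.56  4.09 -6.45] 0.24962381311042356
```

Emit:
send_rows([
  [[-0.0012,0.009,0,0,0,-2,1],[-0.0018,0.018,0,0,0,-4,1],[-0.002,0.025,0,0,0,-6,1],[-0.002,0.029,0,0,0,-7,1],[-0.002,0.031,0,0,0,-7.5,1]],
])

```text
time: 5.2
tcp_pos: [0.599, -0.0569, 0.2318]
tcp_rot: [-2.055, -2.376, -0.002]
wrist_force: [-3.0, 0.5, -2.7]
grip_width: 0.248
```

```bash
cat > st.py <<'E'
from h import *
import sys
F=[]
for i in range(4):
    if i: read_camera("side")
    s=r.read_state(); F.append(s['wrist_force'])
F=np.mean(F,0); p=s['tcp_pos']-O
print('t',s['time'],'bin xyz mm',np.round([p@BX*1e3,p@BY*1e3,p[2]*1e3],2),'F bin',np.round([F@BX,F@BY,F[2]],2))
c=R.from_rotvec(s['tcp_rot']).as_matrix(); print('yaw off bin', np.degrees(np.arcsin(c[:2,1]@BY[:2])).round(2), c[:,0].round(2))
E
python3 st.py; python3 go.py 0 .2 .2318
```

```text
t 5.35 bin xyz mm [-47.   -88.22 231.86] F bin [-1.54  0.31 -3.21]
yaw off bin -3.41 [-0.14  0.99  0.  ]
rel [-2.79, 13.18, 0.08, 0.08, -0.06, -3.41] t 5.35 [ 0.599  -0.0568  0.2319] [-1.23  0.04 -2.81] 0.24634416227038497
```

Emit:
send_rows([
  [[0,0.002,0,0,0,-0.5,1],[0,0.004,0,0,0,-1,1],[0,0.0055,0,0,0,-1.5,1],[0,0.0065,0,0,0,-1.7,1],[0,0.0065,0,0,0,-1.7,1]],
])

```text
time: 5.98
tcp_pos: [0.6058, -0.0563, 0.2322]
tcp_rot: [2.02, 2.405, 0.003]
wrist_force: [-0.8, -3.7, -0.9]
grip_width: 0.251
```

```bash
python3 st.py
```

```text
t 6.125 bin xyz mm [-40.31 -89.06 232.26] F bin [-1.68 -4.08 -0.01]
yaw off bin -1.72 [-0.17  0.98  0.  ]
```

Emit:
send_rows([
  [[0,0.0005,0,0,0,-0.2,1],[0,0.001,0,0,0,-0.3,1],[0,0.0015,0,0,0,-0.4,1],[0,0.0015,0,0,0,-0.4,1],[0,0.0015,0,0,0,-0.4,1]],
])

```text
time: 6.75
tcp_pos: [0.6072, -0.0562, 0.2323]
tcp_rot: [2.011, 2.412, 0.003]
wrist_force: [-2.5, -5.7, 0.9]
grip_width: 0.244
```

```bash
python3 st.py
```

```text
t 6.9 bin xyz mm [-38.83 -89.25 232.31] F bin [-3.18 -4.4   0.24]
yaw off bin -1.32 [-0.18  0.98 -0.  ]
```

Emit:
send_rows([
  [[-0.0008,0,0,0,0,0,1],[-0.0016,0.0003,0,0,0,0,1],[-0.002,0.0006,0,0,0,-0.2,1],[-0.002,0.001,0,0,0,-0.3,1],[-0.002,0.001,0,0,0,-0.3,1]],
])

```text
time: 7.52
tcp_pos: [0.6082, -0.0569, 0.2315]
tcp_rot: [-2.004, -2.418, -0.003]
wrist_force: [-1.4, 5.7, -5.2]
grip_width: 0.25
```

```bash
python3 st.py
```

```text
t 7.675 bin xyz mm [-38.02 -90.25 231.5 ] F bin [-0.79  5.71 -5.79]
yaw off bin -0.98 [-0.19  0.98  0.  ]
```

Emit:
send_rows([
  [[-0.0002,0.0005,0,0,0,-0.1,1],[-0.0002,0.001,0,0,0,-0.2,1],[-0.0002,0.001,0,0,0,-0.2,1],[-0.0002,0.001,0,0,0,-0.2,1]],
])

```text
time: 8.18
tcp_pos: [0.6093, -0.0569, 0.2315]
tcp_rot: [-2.0, -2.422, -0.003]
wrist_force: [-1.8, 2.6, -3.7]
grip_width: 0.252
```

```bash
python3 st.py
```

```text
t 8.325 bin xyz mm [-36.96 -90.37 231.46] F bin [-1.27  2.78 -4.22]
yaw off bin -0.78 [-0.19  0.98  0.  ]
```

Emit:
send_rows([
  [[0,0.0005,0,0,0,-0.1,1],[0,0.001,0,0,0,-0.2,1],[0,0.001,0,0,0,-0.2,1]],
])

```text
time: 8.7
tcp_pos: [0.6103, -0.0568, 0.2315]
tcp_rot: [-1.996, -2.425, -0.003]
wrist_force: [-1.4, 2.3, -3.9]
grip_width: 0.251
```

```bash
python3 st.py
```

```text
t 8.85 bin xyz mm [-35.95 -90.46 231.53] F bin [-1.68  2.17 -4.23]
yaw off bin -0.58 [-0.19  0.98  0.  ]
```

Emit:
send_rows([
  [[0,0.0005,0,0,0,-0.1,1],[0,0.001,0,0,0,-0.2,1],[0,0.001,0,0,0,-0.2,1]],
])

```text
time: 9.22
tcp_pos: [0.6113, -0.0567, 0.2316]
tcp_rot: [-1.992, -2.429, -0.003]
wrist_force: [-2.6, 1.4, -3.6]
grip_width: 0.245
```

```bash
python3 st.py
```

```text
t 9.375 bin xyz mm [-34.91 -90.54 231.61] F bin [-1.91  1.55 -3.8 ]
yaw off bin -0.38 [-0.2   0.98  0.  ]
```

Emit:
send_rows([
  [[0,0.0005,0,0,0,-0.1,1],[0,0.001,0,0,0,-0.2,1],[0,0.001,0,0,0,-0.2,1]],
])

```text
time: 9.75
tcp_pos: [0.6124, -0.0565, 0.2316]
tcp_rot: [-1.988, -2.432, -0.003]
wrist_force: [-2.3, 1.5, -3.0]
grip_width: 0.252
```

```bash
python3 st.py
```

```text
t 9.9 bin xyz mm [-33.87 -90.64 231.67] F bin [-2.21  1.54 -3.12]
yaw off bin -0.19 [-0.2   0.98  0.  ]
```

Emit:
send_rows([
  [[0,0.0004,0,0,0,-0.1,1],[0,0.0008,0,0,0,-0.2,1],[0,0.0008,0,0,0,-0.2,1]],
])

```text
time: 10.28
tcp_pos: [0.6132, -0.0564, 0.2317]
tcp_rot: [1.984, 2.436, 0.003]
wrist_force: [-2.6, 0.6, -3.0]
grip_width: 0.25
```

```bash
python3 st.py
```

```text
t 10.425 bin xyz mm [-33.   -90.7  231.74] F bin [-2.44  1.02 -3.08]
yaw off bin 0.01 [-0.2   0.98  0.  ]
```

Emit:
send_rows([
  [[0,0.0004,0,0,0,-0.1,1],[0,0.0008,0,0,0,-0.2,1],[0,0.0008,0,0,0,-0.2,1]],
])

```text
time: 10.8
tcp_pos: [0.6141, -0.0563, 0.2318]
tcp_rot: [1.98, 2.439, 0.003]
wrist_force: [-2.8, -0.4, -2.5]
grip_width: 0.25
```

```bash
python3 st.py
```

```text
t 10.95 bin xyz mm [-32.18 -90.75 231.76] F bin [-2.14  0.04 -3.  ]
yaw off bin 0.21 [-0.21  0.98  0.  ]
```

Emit:
send_rows([
  [[0,0.0004,0,0,0,-0.1,1],[0,0.0008,0,0,0,-0.2,1],[0,0.0008,0,0,0,-0.2,1]],
])

```text
time: 11.32
tcp_pos: [0.6149, -0.0562, 0.2318]
tcp_rot: [1.975, 2.443, 0.003]
wrist_force: [-1.9, 0.3, -2.8]
grip_width: 0.245
```

```bash
python3 st.py
```

```text
t 11.475 bin xyz mm [-31.33 -90.8  231.83] F bin [-2.02 -0.16 -2.61]
yaw off bin 0.41 [-0.21  0.98  0.  ]
```

Emit:
send_rows([
  [[0,0.0003,0,0,0,-0.1,1],[0,0.0006,0,0,0,-0.2,1],[0,0.0006,0,0,0,-0.2,1]],
])

```text
time: 11.85
tcp_pos: [0.6151, -0.0562, 0.2319]
tcp_rot: [-1.971, -2.446, -0.002]
wrist_force: [-5.7, -1.4, -0.7]
grip_width: 0.249
```

```bash
python3 st.py
```

```text
t 12.0 bin xyz mm [-31.11 -90.82 231.83] F bin [-5.41 -0.02 -1.13]
yaw off bin 0.61 [-0.21  0.98  0.  ]
```

I felt contact: Fx went from −2 to −5.4 N, and the TCP stalled at bin x ≈ −31.1. I back off 0.6 mm to mid-slot and start lowering along the arc.

Emit:
send_rows([
  [[0,-0.0006,0,0,0,0,1],[-0.0018,-0.0006,0.0025,0,0,0,1],[-0.0036,-0.0006,0.005,0,0,0,1],[-0.0052,-0.0006,0.0075,0,0,0,1],[-0.0052,-0.0006,0.0075,0,0,0,1]],
])

```text
time: 12.62
tcp_pos: [0.6158, -0.0617, 0.2244]
tcp_rot: [1.972, 2.446, 0.003]
wrist_force: [-0.1, -0.6, -0.2]
grip_width: 0.249
```

```bash
python3 st.py
```

```text
t 12.775 bin xyz mm [-31.53 -96.23 224.55] F bin [-0.87 -0.24  0.09]
yaw off bin 0.6 [-0.21  0.98  0.  ]
```

Emit:
send_rows([
  [[-0.0014,0,0.002,0,0,0,1],[-0.0027,0,0.004,0,0,0,1],[-0.004,0,0.006,0,0,0,1],[-0.0052,0,0.008,0,0,0,1],[-0.0052,0,0.008,0,0,0,1]],
])

```text
time: 13.4
tcp_pos: [0.6168, -0.0668, 0.2163]
tcp_rot: [1.972, 2.446, 0.002]
wrist_force: [-0.9, -0.3, 0.0]
grip_width: 0.247
```

```bash
python3 st.py
```

```text
t 13.55 bin xyz mm [ -31.57 -101.52  216.48] F bin [-1.53 -0.21 -0.07]
yaw off bin 0.59 [-0.21  0.98  0.  ]
```

Emit:
send_rows([
  [[-0.0009,0,0.0018,0,0,0,1],[-0.0018,0,0.0036,0,0,0,1],[-0.0026,0,0.0052,0,0,0,1],[-0.0026,0,0.0052,0,0,0,1]],
])

```text
time: 14.05
tcp_pos: [0.6175, -0.0694, 0.2114]
tcp_rot: [1.971, 2.445, 0.002]
wrist_force: [-1.3, -1.0, 1.5]
grip_width: 0.246
```

```bash
python3 st.py
```

```text
t 14.2 bin xyz mm [ -31.41 -104.27  211.43] F bin [-1.47 -1.06  1.82]
yaw off bin 0.59 [-0.21  0.98  0.  ]
```

The bar is nearly at its rest height with little resistance. I open the fingers and then withdraw upward.

Emit:
send_rows([
  [[0,0,0,0,0,0,0.7],[0,0,0,0,0,0,0.5],[0,0,0,0,0,0,0.3],[0,0,0,0,0,0,0.3],[0,0,0,0,0,0,0.3]],
])

```text
time: 14.82
tcp_pos: [0.6175, -0.0693, 0.2114]
tcp_rot: [1.971, 2.445, 0.002]
wrist_force: [0.2, -0.3, 0.1]
grip_width: 0.701
```

Emit:
send_rows([
  [[0,0,-0.015,0,0,0,0.3],[0,0,-0.04,0,0,0,0.3],[0,0,-0.08,0,0,0,0.3],[0,0,-0.12,0,0,0,0.3],[0,0,-0.12,0,0,0,0.3]],
])

```text
time: 15.45
tcp_pos: [0.6191, -0.0698, 0.338]
tcp_rot: [1.966, 2.439, 0.009]
wrist_force: [1.0, -0.3, -0.1]
grip_width: 0.702
```

```bash
python3 - <<'E'
from h import *
for n in("side","scene"):
    p,d=read_camera(n); P=pts(n,d); pi=p.astype(int); g=(d>0)&(pi.max(-1)-pi.min(-1)<30); z=P[...,2]
    Q=P-O; bx=Q@BX*1e3; by=Q@BY*1e3
    for lab,lo,hi,y0,y1 in(('knob top',.215,.235,-140,-80),('bar near knob',.15,.18,-135,-60),('bar end',.155,.18,-152,-140)):
        m=g&(z>lo)&(z<hi)&(abs(bx+35)<30)&(by>y0)&(by<y1)
        if m.sum(): print(n,lab,m.sum(),'bx',np.median(bx[m]).round(1),'by',np.median(by[m]).round(1),'zmax',np.percentile(z[m],95).round(4))
    if n=="side": save('s3.png',cv2.resize(p[90:290,200:420],None,fx=3,fy=3))
    m=g&(z>.16)&(z<.18)&(abs(bx+33)<14)&(by>-140)&(by<40)
    if m.sum()>20: print('bar slope', np.polyfit(by[m],z[m]*1e3,1), m.sum())
print(r.read_state()['time'],r.read_state()['wrist_force'])
E
```

```text
side knob top 111 bx -32.9 by -102.2 zmax 0.2273
side bar near knob 110 bx -32.2 by -84.9 zmax 0.175
side bar end 39 bx -24.1 by -150.4 zmax 0.1774
bar slope [-2.29315788e-02  1.64033122e+02] 320
scene knob top 151 bx -28.9 by -105.3 zmax 0.2251
scene bar near knob 379 bx -29.3 by -99.5 zmax 0.173
scene bar end 53 bx -30.4 by -146.2 zmax 0.1711
bar slope [-1.27544805e-02  1.62878138e+02] 534
15.55 [-0.31261249  0.08348289 -0.57382535]
```

View pics/s3.png

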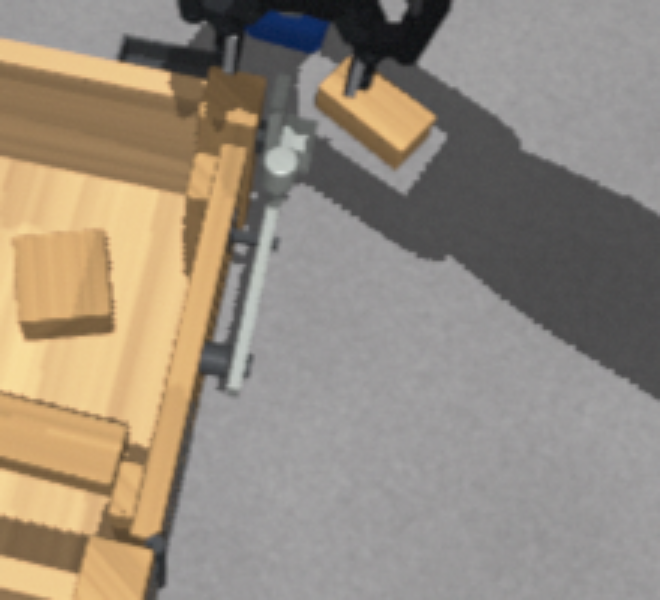

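The side crop shows the gate shut in line with the front, with the knob at (280,160) beside the catch and the gripper clear. I'll check that the bar is fully level (same measurement on the opening pictures) and that the gate stays put.

Emit:
send_rows([
  [[0,0,-0.01,0,0,0,0.3],[0,0,-0.01,0,0,0,0.3],[0,0,-0.01,0,0,0,0.3],[0,0,-0.01,0,0,0,0.3],[0,0,-0.01,0,0,0,0.3]],
])

```text
time: 16.18
tcp_pos: [0.6175, -0.0695, 0.3424]
tcp_rot: [1.97, 2.444, 0.004]
wrist_force: [0.3, -1.5, -0.8]
grip_width: 0.701
```

```bash
python3 - <<'E'
from h import *
def an(n,p,P,d,g0,lab):
    pi=p.astype(int); g=(d>0)&(pi.max(-1)-pi.min(-1)<30); z=P[...,2]
    k,a,nn=knob(np.radians(g0),0); Q=P-H; al=Q@a*1e3; no=Q@nn*1e3
    m=g&(z>.145)&(z<.18)&(abs(no+33)<7)&(al>150)&(al<225); m2=g&(z>.218)&(z<.235)&(abs(no+33)<16)&(abs(al-245)<20)
    # bar's top: highest z per 5 mm bin along
    b=[(c,np.percentile(z[m&(abs(al-c)<4)],90)*1e3) for c in range(155,225,8) if (m&(abs(al-c)<4)).sum()>4]
    b=np.array(b); f=np.polyfit(b[:,0],b[:,1],1)
    print(lab,n,'slope',f[0].round(4),'z@190',np.polyval(f,190).round(1),'knob al,no,z',al[m2].mean().round(1),no[m2].mean().round(1),(np.percentile(z[m2],90)*1e3).round(1))
for n in("side","scene"):
    f=np.load(n+'.npz'); an(n,f['p'],f['P'],f['d'],26.35,'before'); 
    p,d=read_camera(n); an(n,p,pts(n,d),d,-.7,'after')
    if n=="scene": save('c4.png',cv2.resize(p[130:230,110:260],None,fx=5,fy=5))
print(r.read_state()['time'])
E
```

```text
before side slope 0.0009 z@190 165.8 knob al,no,z 244.1 -34.9 226.3
after side slope 0.0044 z@190 165.9 knob al,no,z 243.1 -35.8 226.4
before scene slope -0.0043 z@190 163.8 knob al,no,z 244.4 -31.9 224.9
after scene slope 0.008 z@190 163.6 knob al,no,z 244.9 -33.0 224.9
16.275
```

View pics/c4.png

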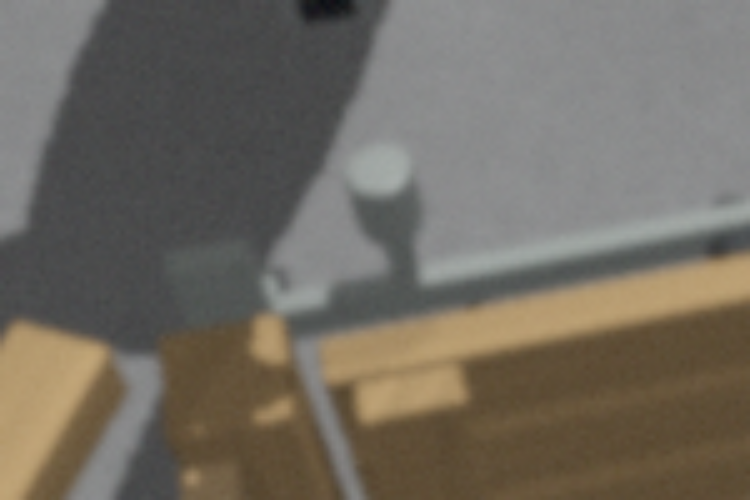

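The picture shows the bar running level into the catch at (280,295). The knob stands upright at (380,170), and the lip is on the near side. The heights match the bar's rest position within 0.2 mm, and the gate has not moved since release. I hand in.

```bash
python3 -c "
from station import r
print(r.finish_job())"
```

```text
the job is handed in; nothing more can be done
None
```

The gate is shut and held by its latch, and I handed the job in at about 16 s of robot time; the hand-in gives no verdict.

- **Closing:** I gripped the knob across the bar, lifted the bar to about 0.2 rad and swung the gate in along its arc. The bar met the back plate when the wrist force rose from about 2 to 5.4 N. I then backed off 0.6 mm, lowered the bar into the slot with almost no resistance, let go and moved up clear.
- **Last checks:** Bar and knob heights match their rest values from before the lift to within 0.2 mm. The bar is level to within about 0.01 rad. The gate had not swung open about 1.5 s after release, and the gripper was more than 100 mm above the knob.
- **Weaker spots:** A first, cruder slope check gave 0.013 to 0.023 rad; the before/after comparison replaced it. There were brief side forces of up to about 6 N along the bar while the tool followed the arc, before the bar touched the catch. I saw no sign that I had moved the other items, but I did not measure their positions.

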